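# Pin the two halves of the still-life screen

## Robot

A 6-joint arm with a two-finger parallel gripper is mounted at the origin on the work surface. World frame = base frame: x ahead of the robot, y to its left, z up, the work surface at z = 0. Lengths are in m, angles in rad, forces in N, time in s.
With the tool pointing down it reaches from about 0.25 to 0.775 m from the base axis. Payload 4 kg.
Tool frame: the origin (TCP) lies midway between the tips of the shut fingers; the grasp point (between the pads) lies 19 mm behind it; z points along the fingers, y is the line along which they close (so a half turn about z gives the same grasp; the last joint's range is limited). The gripper opens to 94 mm and grips with 3 to 60 N. Pads are 16 mm wide; open, the fingers measure 119 mm over their backs; the gripper's body (75 mm by 177 mm) begins 78 mm behind the grasp point.
Start: joints at [1.018, 0.087, 1.371, -0, 1.684, -0.103], TCP at [0.239, 0.495, 0.206] pointing down, gripper open.
Joint ranges: [-3.1, 3.1], [-0.76, 2.03], [0.27, 2.55], [-1.08, 4.22], [0.17, 2.65], [-2.57, 2.57]. Speed limits (rad/s): [2.79, 2.79, 3.14, 3.14, 3.14, 3.14].

## Interface

Orientations are given as [roll, pitch, yaw] about the fixed x, y, z axes, in that order (R = Rz(yaw) Ry(pitch) Rx(roll)).
In Python, from bench import sensors, eyes, job gives the robot as it stands.
- The arm moves only by the tool arm_command, never from a script. Its argument "series" is a list of rows, each a list of 7 numbers: the opening, from 0 (shut) to 1 (fully open), then the shift along the tool's x, y, z in cm, then the turn, a rotation vector about the tool's x, y, z in rad. In form: [[fingers, dx, dy, dz, wx, wy, wz], ...]. A call has 1 to 20 rows; each row shifts and turns the commanded pose from where the row before left it, along the tool's axes as they then stand; what a row does not reach is not made up. A row lasts 1/10 s, in which the tool goes at most 50 mm and 8.59 degrees, less where a joint would pass 70% of its speed; a pose out of reach is approached as far as the arm can. A call with a gripper value outside its range is refused whole. The fingers move at their own pace and stop on an object; the grip force is fixed at half the most. Time passes only in rows, so rows that do not move let the fingers close. It gives the time, the measured TCP pose, the force and the opening at its end, in the units of the state.
- sensors.get_obs(): the state, without advancing time (a new reading comes with each control period).
- eyes.snapshot(name): name is "scene" or "top" or "wrist"; returns the picture (384x512x3 uint8, blue, green, red); there is no depth.
- eyes.get_calibration(name): a dict with "mtx" (3x3 intrinsics, pixels), "R" (3x3) and "t" (3): a world point X has camera coordinates R X + t. Camera axes: x right, y down, z forward; pixel columns grow to the right and rows downward; lengths in m; the calibration is good to about 2 mm. A picture is of the moment at which its call begins: read the wrist's pose just before it. get_calibration takes no time and is no camera call; for the wrist camera it gives the pose at the moment of the call.
- job.close_job(): hands the job in, once; it reports no verdict.
The state is a dict: "time": time; "joint_positions": joint angles; "qvel": joint speeds; "joint_torque": joint torques, N m; "tool_pos": TCP position; "ee_rot": TCP orientation; "wrist_force": force on the tool from outside, world axes, zero at the start; "wrist_torque": the same for the moment, N m; "width": finger opening in m.
Only numpy, scipy, OpenCV 4.12 (cv2) and the standard library are available. Lean on these libraries where they do the work, as an engineer would, in place of code of your own. Each camera call takes 0.05 s, during which the arm holds its last target. There are 200 camera calls.

## Task

Join the two halves of the small grey still-life screen: with closed fingers push the free end of the loose half gently along its guides until you feel it fully home against the fixed half, so that the hinge knuckles are in line; then take the red-headed hinge pin from its wooden block and push it down through both knuckles, firmly but without forcing, until its head is fully home on the upper knuckle. Leave the pin there and the other things where they are.

Things in the scene. Friction and masses are not known exactly. Their poses are not given: they have to be found in the camera images.
- screen: Plywood board 120 x 360 x 12 mm, fixed, carrying the screen. Origin on the table, z up, y along the screen from the fixed half (-y) to the loose half (+y); board from y -135 to +225 mm. The fixed half (grey panel 12 mm thick, 108 mm long, top 110 mm above the table, with the upper brass knuckle) stands at x = 0. A push of more than about 30 N on any part of the screen harms it.
- hinge_mouth (a point): where the hinge axis should be, 115 mm up, level with the upper knuckle's top; axes as the board's. The fixed half was set by hand: the real hinge, stop and all, lies up to 8 mm from here along the board's y (either way), none along x. Upper knuckle 26 mm across, 93 to 115 mm up; both knuckles have upright holes 11.5 mm across. A sprung ball in the upper hole rubs: the pin needs 5 to 12 N of push
- wing (a joint): loose half: its distance from home, m; 0 = against its stop, knuckles in line; grows towards the board's +y. Grey panel 12 mm thick, top 110 mm up, in guide strips 26 mm high; its knuckle is 70 to 91 mm up. Its free end face looks to +y, 147 mm + this value from the real hinge axis: push it to -y with closed fingers (not a pinch) at 50 to 100 mm up. About 3 N of friction; stays where left
- pin_head (a point): hinge pin, 94 mm long, 60 g, upright in its block: steel shank 10 mm across, 54 mm long, tapered nose (8 mm at the tip, full width 5 mm up); above it a red cylindrical head 22 mm across, 40 mm tall. Point: centre of the head, 20 mm above its underside; z is the pin's axis, up. Grip its upper part, so that the fingers clear the knuckle
- pin_shoulder (a point): centre of the underside of the pin's red head, which seats on the upper knuckle; 54 mm above the tip
- pin_tip (a point): tip of the pin's nose
- rack: light wooden block 70 x 70 x 60 mm, fixed, with one hole in its top in which the pin stands, head resting on the top (60 mm above the table); origin on the table under its centre
- paint_jar: glass paint jar with blue label, 60 mm across, 85 mm tall; bystander, origin under its centre
- yellow_drum: yellow painted wooden cylinder, 50 mm across, 80 mm tall; bystander, origin under its centre
- orange_cone: orange blunt cone, 64 mm across, 100 mm tall; bystander, origin under its centre
- blue_block: blue painted block, 50 x 70 x 60 mm; bystander, origin under its centre
- tumbler: white open tumbler, 80 mm across, 150 mm tall; bystander, origin under its centre
- medium_bottle: black bottle, 60 mm across, 170 mm tall; bystander, origin under its centre
Not all that is in view belongs to the job. Of the things shaped like the part that bears pin_head, the red one is meant.

How it is judged:
By the outcome, as a careful person would: the job done as asked, in the order asked, and still so for the second after the job is handed in, with the robot touching nothing.
It also fails if it takes over 64 s, if anything falls off the work surface, if the arm or the gripper's body presses on something with over 40 N, if the wrist force passes 120 N, or if a joint passes its speed limit or range.

## Working session

There is one attempt and no reset: what is moved stays moved. The work goes in short steps, Python scripts to look and compute and a tool call to move; the robot and the scene stay as the last step left them, time stands still between calls to the robot, and variables do not carry over. Pictures are saved under pics/ and viewed, on a budget of 10 in all, crops included, one or two more only if the job needs it, and the job is handed in when it is done.

Besides the shell and the picture viewer there is one more tool, called as a command line: name --pt "numbers of a row" for each row, then --argument value for the rest. arm_command: Moves the arm, as the interface text tells. Its arguments: {"type":"object","properties":{"series":{"type":"array","items":{"type":"array","items":{"type":"number"}}}},"required":["series"]}

```bash
mkdir -p pics; ls
python3 - <<'E'
from bench import sensors, eyes, job
import cv2
o=sensors.get_obs(); print(o)
for n in ("scene","top"):
    cv2.imwrite(f"pics/{n}0.png",eyes.snapshot(n))
    print(n,eyes.get_calibration(n))
E
```

```text
pics
{'time': 0.0, 'joint_positions': array([ 1.01788942e+00,  8.79744935e-02,  1.37223525e+00, -2.59797292e-06,
        1.68360206e+00, -1.03131986e-01]), 'qvel': array([ 0.00051945, -0.00081524,  0.00080908,  0.00095047,  0.00029948,
        0.00093089]), 'joint_torque': array([-1.54277321e-03, -3.40174019e+01, -3.02423644e+01,  7.16235093e-02,
        3.28696787e-02, -1.57137642e-04]), 'tool_pos': array([0.23885253, 0.49482322, 0.20430317]), 'ee_rot': array([-3.13938503e+00, -2.25891595e-04,  2.69181719e+00]), 'wrist_force': array([-0.23585632,  0.83005993,  0.63099475]), 'wrist_torque': array([0.04049733, 0.01550581, 0.00897774]), 'width': 0.0941719562995564}
scene {'mtx': array([[352.69978381,   0.        , 252.33888863],
       [  0.        , 352.69978381, 189.39128686],
       [  0.        ,   0.        ,   1.        ]]), 'R': array([[-0.7956078 ,  0.60564334,  0.01429566],
       [ 0.39030858,  0.53049348, -0.75248646],
       [-0.46332217, -0.59310438, -0.65845255]]), 't': array([ 0.47546657, -0.17528177,  1.24933401])}
top {'mtx': array([[370.13295209,   0.        , 256.63561351],
       [  0.        , 370.13295209, 189.13549068],
       [  0.        ,   0.        ,   1.        ]]), 'R': array([[ 0.01416768, -0.9996838 ,  0.02077438],
       [-0.99856486, -0.01521888, -0.05134782],
       [ 0.05164775, -0.02001709, -0.99846473]]), 't': array([-0.02488091,  0.59832626,  1.12172747])}
```

View pics/scene0.png

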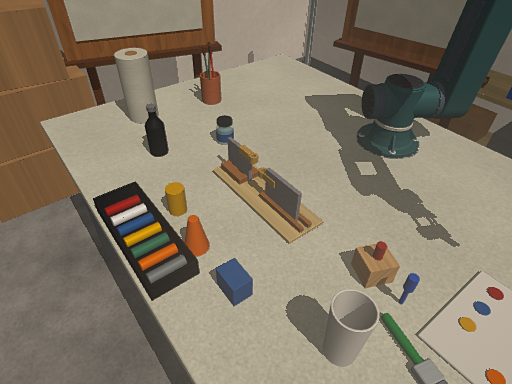

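View pics/top0.png

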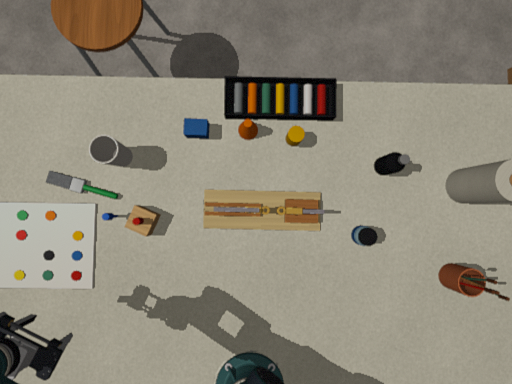

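Top view: the screen board is at about (204–321, 190–231) and the wooden block with the red head at (139,220). Red candidates are the pin head at (139,220), the red pastel at (322,98), and the paint blobs at (22,233) and (77,276). The blue-headed twin is at (107,216). I choose (139,220) and check it in a close crop.

Run:
```python
import cv2,numpy as np
t=cv2.imread("pics/top0.png");s=cv2.imread("pics/scene0.png")
a=cv2.resize(t[180:240,195:345],None,fx=5,fy=5,interpolation=cv2.INTER_CUBIC)
b=cv2.resize(t[195:245,95:170],(375,250),interpolation=cv2.INTER_CUBIC)
c=cv2.resize(s[130:245,205:330],(375,300),interpolation=cv2.INTER_CUBIC)[:250]
cv2.imwrite("pics/crop0.png",np.vstack([a,np.hstack([b,c])]))
```

```text
(no output)
```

View pics/crop0.png

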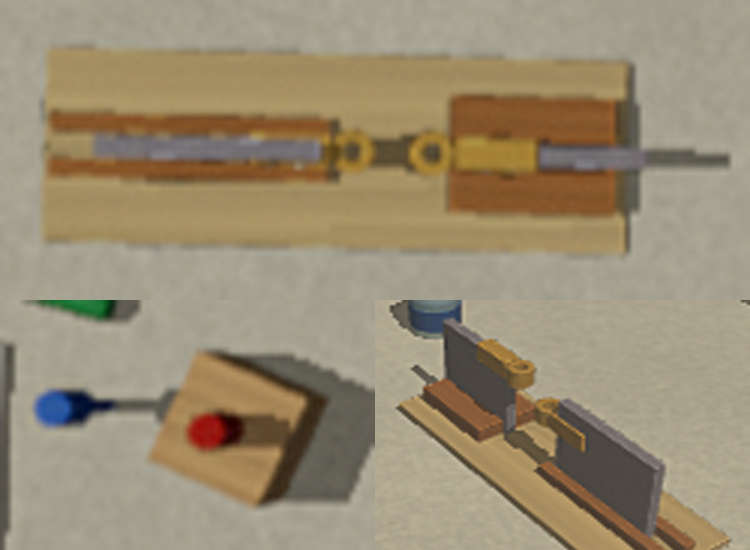

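Upper knuckle ring (fixed half) is at top px ≈(281,210), the loose half's ring at ≈(265.5,210) and its free end at ≈(214,209.5). The red head at ≈(138,221) stands in the block, with the blue twin beside it at (106,216). I'll compute positions.

```bash
cat > h.py <<'E'
import cv2,numpy as np
def ray(c,uv):
    d=np.linalg.inv(c["mtx"])@np.array([uv[0],uv[1],1.]); R=c["R"]
    return -R.T@c["t"], R.T@d
def onz(c,uv,z):
    o,d=ray(c,uv); return o+d*(z-o[2])/d[2]
def tri(rs):
    A=0;b=0
    for o,d in rs:
        d=d/np.linalg.norm(d);P=np.eye(3)-np.outer(d,d);A=A+P;b=b+P@o
    return np.linalg.solve(A,b)
def blob(img,lo,hi,box,lo2=None,hi2=None):
    x0,y0,x1,y1=box
    hsv=cv2.cvtColor(img,cv2.COLOR_BGR2HSV); m=cv2.inRange(hsv,lo,hi)
    if lo2 is not None: m|=cv2.inRange(hsv,lo2,hi2)
    k=np.zeros_like(m);k[y0:y1,x0:x1]=m[y0:y1,x0:x1]
    return k
RED=((0,150,60),(6,255,255)),((172,150,60),(180,255,255))
E
python3 - <<'E'
from h import *
from bench import eyes
ct,cs=eyes.get_calibration("top"),eyes.get_calibration("scene")
t=cv2.imread("pics/top0.png");s=cv2.imread("pics/scene0.png")
def cen(m): 
    y,x=np.nonzero(m); return x.mean(),y.mean(),len(x),(x.min(),x.max(),y.min(),y.max())
a=cen(blob(t,*RED[0],(125,205,160,235),*RED[1]));b=cen(blob(s,*RED[0],(365,235,395,262),*RED[1]))
print(a,b); print("head",tri([ray(ct,a[:2]),ray(cs,b[:2])]),onz(ct,a[:2],.09))
# board: wood mask -> minAreaRect
m=blob(t,(8,40,60),(28,255,255),(198,184,330,236))
c=max(cv2.findContours(cv2.morphologyEx(m,cv2.MORPH_CLOSE,np.ones((9,9))),0,2)[0],key=cv2.contourArea)
r=cv2.minAreaRect(c);print(r)
P=np.array([onz(ct,p,.012) for p in cv2.boxPoints(r)]);print(P.round(4), "ctr",P.mean(0))
e=[np.linalg.norm(P[i]-P[i-1]) for i in range(4)];print(e)
for n,uv,z in(("ring",(281,210),.115),("lring",(265.4,210),.091),("free",(213.8,209.5),.11)):print(n,onz(ct,uv,z))
# blue pin
a=cen(blob(t,(105,120,40),(130,255,255),(98,208,116,224)));b=cen(blob(s,(105,120,40),(130,255,255),(400,270,422,295)))
print("blue",tri([ray(ct,a[:2]),ray(cs,b[:2])]))
E
```

```text
(np.float64(136.52272727272728), np.float64(220.86363636363637), 44, (np.int64(133), np.int64(140), np.int64(218), np.int64(224))) (np.float64(381.7761194029851), np.float64(247.26865671641792), 67, (np.int64(378), np.int64(386), np.int64(242), np.int64(259)))
head [0.49804178 0.32729205 0.08926373] [0.49936607 0.32527674 0.09      ]
((265.9486389160156, 209.7602081298828), (126.08108520507812, 40.057838439941406), 1.301952600479126)
[[ 0.4763  0.1477  0.012 ]
 [ 0.5989  0.1476  0.012 ]
 [ 0.5959 -0.2415  0.012 ]
 [ 0.4725 -0.2392  0.012 ]] ctr [ 0.53591056 -0.04634663  0.012     ]
[np.float64(0.38695309278551066), np.float64(0.12260562923084925), np.float64(0.38912813294908305), np.float64(0.12342930828740842)]
ring [ 0.53604186 -0.08313614  0.115     ]
lring [ 0.53532373 -0.04050276  0.091     ]
free [0.53476849 0.10507405 0.11      ]
blue [0.50933249 0.4145442  0.08063633]
```

Everything is consistent: hinge near (0.536,−0.083), free end at y≈0.105, so the wing is ≈41 mm out. Now I turn the tool to yaw 90° with shut fingers and move to beyond the free end.

arm_command --pt "0 0 0 0 0 0 0.14" --pt "0 0 0 0 0 0 0.14" --pt "0 0 0 0 0 0 0.14" --pt "0 0 0 0 0 0 0.14" --pt "0 0 0 0 0 0 0.14" --pt "0 0 0 0 0 0 0.14" --pt "0 0 0 0 0 0 0.14" --pt "0 0 0 0 0 0 0.14" --pt "0 -2.8 2.5 0 0 0 0" --pt "0 -2.8 2.5 0 0 0 0" --pt "0 -2.8 2.5 0 0 0 0" --pt "0 -2.8 2.5 0 0 0 0" --pt "0 -2.8 2.5 0 0 0 0" --pt "0 -2.8 2.5 0 0 0 0" --pt "0 -2.8 2.5 0 0 0 0" --pt "0 -2.8 2.5 0 0 0 0" --pt "0 -2.8 2.5 0 0 0 0" --pt "0 -2.8 2.5 0 0 0 0" --pt "0 -2.8 2.5 0 0 0 0" --pt "0 -2.8 2.1 0 0 0 0"

```text
time: 2.1
tool_pos: [0.5362, 0.1582, 0.2047]
ee_rot: [-3.14, 0.0, 1.571]
wrist_force: [0.2, -0.1, 0.8]
width: 0.0004
```

arm_command --pt "0 0 0 3 0 0 0" --pt "0 0 0 3 0 0 0" --pt "0 0 0 3 0 0 0" --pt "0 0 0 2.5 0 0 0" --pt "0 0 0 1.5 0 0 0" --pt "0 0 0 0 0 0 0" --pt "0 -1 0 0 0 0 0" --pt "0 -1 0 0 0 0 0" --pt "0 -0.5 0 0 0 0 0" --pt "0 0 0 0 0 0 0"

```text
time: 3.1
tool_pos: [0.5364, 0.1336, 0.0768]
ee_rot: [3.139, -0.0, 1.57]
wrist_force: [-0.0, 0.3, -0.6]
width: 0.0008
```

Run:
```python
from bench import eyes,sensors
import cv2,numpy as np
o=sensors.get_obs();print(o["tool_pos"],o["wrist_force"])
w=eyes.snapshot("wrist");t=eyes.snapshot("top")
cv2.imwrite("pics/w1.png",w)
cv2.imwrite("pics/v1.png",np.vstack([cv2.resize(w,(640,480))[:, :],cv2.resize(t[195:225,195:345],(640,120))]))
```

```text
[0.53635014 0.1336243  0.07683089] [-0.02715556  0.33004844 -0.56371257]
```

View pics/v1.png

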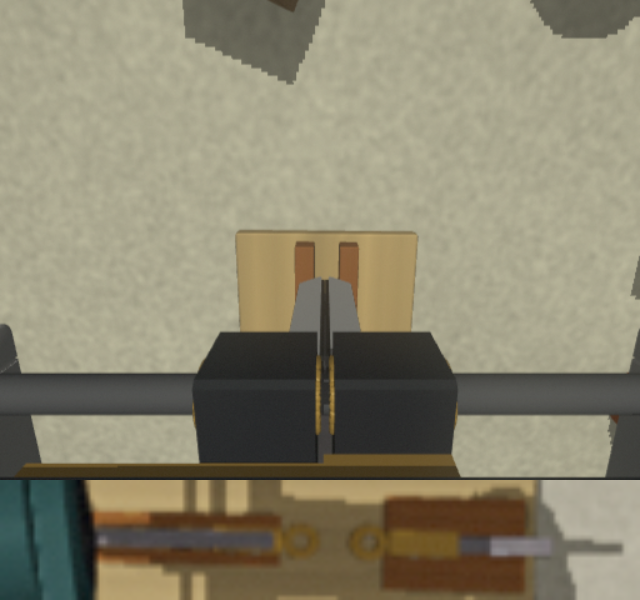

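The closed fingers (px 325,300) are centred on the guides and board, just beyond the free end. Now the push.

arm_command --pt "0 -0.4 0 0 0 0 0" --pt "0 -0.4 0 0 0 0 0" --pt "0 -0.4 0 0 0 0 0" --pt "0 -0.4 0 0 0 0 0" --pt "0 -0.3 0 0 0 0 0" --pt "0 -0.3 0 0 0 0 0" --pt "0 -0.3 0 0 0 0 0" --pt "0 -0.3 0 0 0 0 0" --pt "0 -0.3 0 0 0 0 0" --pt "0 -0.3 0 0 0 0 0" --pt "0 -0.3 0 0 0 0 0" --pt "0 -0.3 0 0 0 0 0"

```text
time: 4.4
tool_pos: [0.5353, 0.0944, 0.0754]
ee_rot: [-3.141, -0.0, 1.572]
wrist_force: [-2.2, 3.6, 0.8]
width: 0.0004
```

arm_command --pt "0 -0.3 0 0 0 0 0" --pt "0 -0.3 0 0 0 0 0" --pt "0 -0.2 0 0 0 0 0" --pt "0 -0.2 0 0 0 0 0" --pt "0 -0.2 0 0 0 0 0"

```text
time: 4.9
tool_pos: [0.5353, 0.0825, 0.0754]
ee_rot: [-3.141, -0.0, 1.572]
wrist_force: [-3.1, 3.9, 0.4]
width: 0.0003
```

arm_command --pt "0 -0.1 0 0 0 0 0" --pt "0 -0.1 0 0 0 0 0" --pt "0 -0.1 0 0 0 0 0" --pt "0 -0.1 0 0 0 0 0"

```text
time: 5.3
tool_pos: [0.5355, 0.0785, 0.0754]
ee_rot: [-3.141, -0.0, 1.572]
wrist_force: [-1.3, 3.2, -0.1]
width: 0.0006
```

arm_command --pt "0 -0.1 0 0 0 0 0" --pt "0 -0.1 0 0 0 0 0" --pt "0 -0.1 0 0 0 0 0"

```text
time: 5.6
tool_pos: [0.5355, 0.0755, 0.0754]
ee_rot: [-3.141, -0.0, 1.572]
wrist_force: [-2.5, 2.5, 0.6]
width: 0.0004
```

arm_command --pt "0 -0.1 0 0 0 0 0" --pt "0 -0.1 0 0 0 0 0"

```text
time: 5.8
tool_pos: [0.5355, 0.0751, 0.0754]
ee_rot: [3.142, -0.003, 1.572]
wrist_force: [-3.0, 8.4, -0.6]
width: 0.0003
```

arm_command --pt "0 -0.1 0 0 0 0 0" --pt "0 -0.1 0 0 0 0 0"

```text
time: 6.0
tool_pos: [0.5355, 0.0751, 0.0755]
ee_rot: [3.141, -0.007, 1.573]
wrist_force: [-2.3, 12.8, -0.4]
width: 0.0005
```

The wing stopped at TCP y = 0.0751 and the force rose steadily to 13 N, so it is home. I back off, lift, and go towards the rack, stopping short so that the wrist camera sees the pin.

arm_command --pt "0 0.5 0 0 0 0 0" --pt "0 1 0 0 0 0 0" --pt "0 2 0 0 0 0 0" --pt "0 1.5 0 0 0 0 0" --pt "0 0 0 -3 0 0 0" --pt "0 0 0 -3 0 0 0" --pt "0 0 0 -3 0 0 0" --pt "0 0 0 -3 0 0 0" --pt "1 2.8 -0.7 0 0 0 0" --pt "1 2.8 -0.7 0 0 0 0" --pt "1 2.8 -0.7 0 0 0 0" --pt "1 2.8 -0.7 0 0 0 0" --pt "1 2.8 -0.7 0 0 0 0" --pt "1 0 0 0 0 0 0" --pt "1 0 0 0 0 0 0"

```text
time: 7.5
tool_pos: [0.5005, 0.2618, 0.1956]
ee_rot: [3.141, 0.001, 1.573]
wrist_force: [-0.4, -0.1, -0.4]
width: 0.0528
```

Run:
```python
from bench import eyes,sensors
from h import *
o=sensors.get_obs();print(o["tool_pos"],o["ee_rot"],o["wrist_force"],o["width"])
c=eyes.get_calibration("wrist")
w=eyes.snapshot("wrist");t=eyes.snapshot("top")
cv2.imwrite("pics/w2.png",w);cv2.imwrite("pics/t2.png",t)
import pickle;pickle.dump(c,open("w2.pkl","wb"))
k=blob(w,*RED[0],(0,0,512,384),*RED[1])
for q in cv2.findContours(k,0,2)[0]:
    if cv2.contourArea(q)>50: print(cv2.boundingRect(q),cv2.contourArea(q))
cv2.imwrite("pics/v2.png",np.vstack([cv2.resize(w,(640,480)),cv2.resize(t[195:225,195:345],(640,120),interpolation=cv2.INTER_CUBIC)]))
```

```text
[0.5005496  0.26183037 0.19555459] [3.14056846e+00 1.12033286e-03 1.57314317e+00] [-0.43218077 -0.06897307 -0.36864246] 0.05282996906033345
(247, 111, 24, 24) 418.0
```

View pics/v2.png

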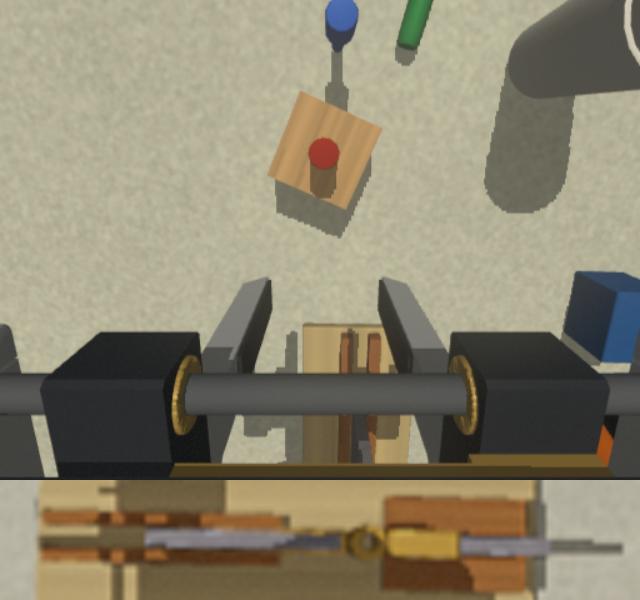

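Run:
```python
from bench import eyes
from h import *
import pickle
c=pickle.load(open("w2.pkl","rb"));w=cv2.imread("pics/w2.png")
k=blob(w,*RED[0],(0,0,512,384),*RED[1]);hsv=cv2.cvtColor(w,cv2.COLOR_BGR2HSV)
q=max(cv2.findContours(k,0,2)[0],key=cv2.contourArea);(u,v),r=cv2.minEnclosingCircle(q)
m=cv2.moments(q);print(u,v,r,m["m10"]/m["m00"],m["m01"]/m["m00"])
p=onz(c,(m["m10"]/m["m00"],m["m01"]/m["m00"]),.1);print("head",p,onz(c,(u,v),.1))
print("camera at",-c["R"].T@c["t"])
t=cv2.imread("pics/t2.png");ct=eyes.get_calibration("top")
k=blob(t,(18,100,60),(30,255,255),(272,200,290,222));ys,xs=np.nonzero(k);print(xs.min(),xs.max(),ys.min(),ys.max())
```

```text
258.7403869628906 122.33654022216797 12.110486030578613 258.66307814992024 122.46411483253588
head [0.49917119 0.32726809 0.1       ] [0.49923815 0.32737604 0.1       ]
camera at [0.49982971 0.33561037 0.37479379]
272 289 200 221
```

arm_command --pt "1 2.2 -0.05 0 0 0 0" --pt "1 2.2 -0.05 0 0 0 0" --pt "1 2.1 -0.03 0 0 0 0" --pt "1 0 0 0 0 0 0" --pt "1 0 0 0 0 0 0" --pt "1 0 0 2.5 0 0 0" --pt "1 0 0 2.5 0 0 0" --pt "1 0 0 2.5 0 0 0" --pt "1 0 0 2 0 0 0" --pt "1 0 0 1.5 0 0 0" --pt "1 0 0 1 0 0 0" --pt "1 0 0 0.5 0 0 0" --pt "1 0 0 0 0 0 0"

```text
time: 8.9
tool_pos: [0.4991, 0.3262, 0.0703]
ee_rot: [-3.141, 0.0, 1.571]
wrist_force: [-0.8, 0.2, 0.1]
width: 0.0938
```

arm_command --pt "0.2 0 0 0 0 0 0" --pt "0.2 0 0 0 0 0 0" --pt "0.2 0 0 0 0 0 0" --pt "0.2 0 0 0 0 0 0" --pt "0 0 0 0 0 0 0" --pt "0 0 0 0 0 0 0" --pt "0 0 0 0 0 0 0" --pt "0 0 0 0 0 0 0" --pt "0 0 0 0 0 0 0" --pt "0 0 0 0 0 0 0"

```text
time: 9.9
tool_pos: [0.4991, 0.3266, 0.0705]
ee_rot: [3.142, -0.0, 1.572]
wrist_force: [0.2, 0.2, -0.4]
width: 0.0211
```

arm_command --pt "0 0 0 -1 0 0 0" --pt "0 0 0 -2 0 0 0" --pt "0 0 0 -3 0 0 0" --pt "0 0 0 -3 0 0 0" --pt "0 0 0 -3 0 0 0" --pt "0 0 0 -2 0 0 0" --pt "0 -1.5 0.3 0 0 0 0" --pt "0 -3.5 0.3 0 0 0 0" --pt "0 -4 0.3 0 0 0 0" --pt "0 -4 0.3 0 0 0 0" --pt "0 -4 0.3 0 0 0 0" --pt "0 -4 0.3 0 0 0 0" --pt "0 -4 0.3 0 0 0 0" --pt "0 -4 0.3 0 0 0 0" --pt "0 -4 0.3 0 0 0 0" --pt "0 -4 0.3 0 0 0 0" --pt "0 -4 0.3 0 0 0 0" --pt "0 -3.5 0.3 0 0 0 0" --pt "0 -2 0.1 0 0 0 0" --pt "0 -1 0 0 0 0 0"

```text
time: 11.9
tool_pos: [0.5351, -0.1509, 0.2087]
ee_rot: [-3.139, -0.001, 1.569]
wrist_force: [0.6, 0.8, -0.4]
width: 0.0211
```

arm_command --pt "0 0 0 0 0 0 0" --pt "0 0 0 0 0 0 0"

```text
time: 12.1
tool_pos: [0.536, -0.1478, 0.2099]
ee_rot: [-3.141, -0.001, 1.572]
wrist_force: [-0.3, -0.5, -1.8]
width: 0.0211
```

Run:
```python
from bench import eyes,sensors
from h import *
import pickle
o=sensors.get_obs();print(o["tool_pos"],o["ee_rot"],o["wrist_force"],o["width"])
c=eyes.get_calibration("wrist");w=eyes.snapshot("wrist")
s=eyes.snapshot("scene")
cv2.imwrite("pics/w3.png",w);cv2.imwrite("pics/s3.png",s);pickle.dump(c,open("w3.pkl","wb"))
print(-c["R"].T@c["t"])
cv2.imwrite("pics/v3.png",np.vstack([cv2.resize(w[:,:],(640,480)),]))
```

```text
[ 0.5360055  -0.14777963  0.20990393] [-3.14059358e+00 -1.12909544e-03  1.57205351e+00] [-0.34792836 -0.49581881 -1.81761901] 0.021088182407983998
[ 0.53571884 -0.07440254  0.38931372]
```

View pics/v3.png

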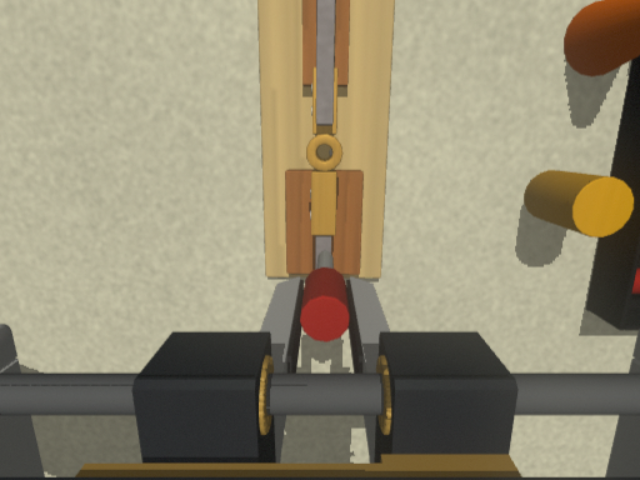

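The wrist view shows the upper knuckle ring at (324,152), the knuckles in line, and the gripped pin's head at (325,315). Next I measure the ring and head centres.

Run:
```python
from h import *
import pickle
c=pickle.load(open("w3.pkl","rb"));w=cv2.imread("pics/w3.png")
k=blob(w,(15,100,60),(30,255,255),(240,100,280,136))
# ring outer: cut off the arm below row ~134
ys,xs=np.nonzero(k);print(xs.min(),xs.max(),ys.min(),ys.max())
for y in range(104,142,2): 
    print(y,"".join("#" if v else "." for v in blob(w,(15,100,60),(30,255,255),(240,100,280,142))[y,240:280]))
g=cv2.cvtColor(w,cv2.COLOR_BGR2GRAY)[112:132:1,248:270];print(g[::2])
k=blob(w,*RED[0],(230,200,290,290),*RED[1])
q=max(cv2.findContours(k,0,2)[0],key=cv2.contourArea);print("red",cv2.boundingRect(q))
hsv=cv2.cvtColor(w,cv2.COLOR_BGR2HSV);print(hsv[215:276:4,260])
for uv in((259.2,121.6),): print("ring",onz(c,uv,.115))
```

```text
240 279 100 135
104 ########################################
106 ########################################
108 ########################################
110 ########################################
112 ########################################
114 ########################################
116 ########################################
118 ########################.###############
120 #######################...##############
122 #######################...##############
124 ################.######..###############
126 ########################################
128 ########################################
130 ########################################
132 ########################################
134 ########################################
136 ..........###################....#######
138 .........#####################..........
140 .........#####################..........
[[139 151 157 160 154 152 150 147 148 145 143 143 143 143 146 148 150 152
  152 151 153 140]
 [149 155 153 152 146 144 142 137 133 126 120 119 121 126 135 139 141 142
  144 145 147 151]
 [152 151 151 147 138 134 121  97  91  94  
[... 308 characters left out ...]
8
  114 137 143 144]
 [144 146 149 147 130  92  83  91  99  98  98  98  96  98  97  86  80  88
  135 140 144 142]
 [145 146 150 152 147 135 106  85  82  90  92  92  94  91  84  84 105 132
  146 144 143 142]
 [139 141 147 150 149 150 152 147 129 118 113  94  97 123 128 145 155 151
  148 140 141 141]
 [134 138 141 145 142 147 150 152 157 162 168 172 172 159 157 154 152 148
  141 138 137 135]]
red (240, 214, 40, 59)
[[  4 175 109]
 [  4 175 111]
 [  4 173 112]
 [  4 168 111]
 [  4 171 112]
 [  3 170 114]
 [  2 187 157]
 [  2 187 154]
 [  2 187 153]
 [  2 185 152]
 [  2 184 150]
 [  1 182 150]
 [  2 184 148]
 [  2 184 148]
 [  2 185 146]
 [ 24  45 108]]
ring [ 0.53495823 -0.08140647  0.115     ]
```

Run:
```python
from h import *
import pickle
c=pickle.load(open("w3.pkl","rb"));w=cv2.imread("pics/w3.png")
g=cv2.cvtColor(w,cv2.COLOR_BGR2GRAY)
m=np.zeros_like(g);m[110:132,246:272]=(g[110:132,246:272]<122)*255
q=max(cv2.findContours(m,0,2)[0],key=cv2.contourArea);M=cv2.moments(q);u=(M["m10"]/M["m00"],M["m01"]/M["m00"])
print("hole",u,cv2.boundingRect(q),onz(c,u,.115))
h=cv2.cvtColor(w,cv2.COLOR_BGR2HSV)
k=blob(w,(0,150,130),(8,255,255),(225,200,300,300));q=max(cv2.findContours(k,0,2)[0],key=cv2.contourArea)
(x,y),r=cv2.minEnclosingCircle(q);e=cv2.fitEllipse(q);print("head",cv2.boundingRect(q),(x,y),r,e,onz(c,e[0],.2394),onz(c,(x,y),.2394))
```

```text
hole (258.8800461361015, 121.21337946943483) (252, 114, 15, 15) [ 0.53468138 -0.08108097  0.115     ]
head (240, 236, 39, 37) (259.2295227050781, 254.4098358154297) 19.323671340942383 ((259.44879150390625, 254.22573852539062), (35.443359375, 38.04576873779297), 93.68341064453125) [ 0.53545246 -0.14654909  0.2394    ] [ 0.5353365  -0.14665535  0.2394    ]
```

arm_command --pt "0 1 -0.03 0 0 0 0" --pt "0 2 -0.02 0 0 0 0" --pt "0 2 -0.02 0 0 0 0" --pt "0 1 0 0 0 0 0" --pt "0 0.55 0 0 0 0 0" --pt "0 0 0 0 0 0 0" --pt "0 0 0 1 0 0 0" --pt "0 0 0 1 0 0 0" --pt "0 0 0 0.5 0 0 0" --pt "0 0 0 0 0 0 0" --pt "0 0 0 0 0 0 0"

```text
time: 13.3
tool_pos: [0.5356, -0.0832, 0.1851]
ee_rot: [-3.141, -0.0, 1.571]
wrist_force: [-0.2, 0.4, -0.5]
width: 0.0211
```

Run:
```python
from bench import eyes,sensors
from h import *
o=sensors.get_obs();print(o["tool_pos"],o["ee_rot"],o["wrist_force"],o["width"])
s=eyes.snapshot("scene");t=eyes.snapshot("top")
cv2.imwrite("pics/s4.png",s)
cv2.imwrite("pics/v4.png",np.hstack([cv2.resize(s[120:200,225:305],(600,600),interpolation=cv2.INTER_CUBIC)]))
# projected expectations
c=eyes.get_calibration("scene")
for n,X in(("hole",(.5353,-.0811,.115)),("tip",(o["tool_pos"][0],o["tool_pos"][1]+.001,o["tool_pos"][2]-.0645))):
    p=c["mtx"]@(c["R"]@np.array(X)+c["t"]);print(n,((p[:2]/p[2])-[225,120])*7.5)
```

```text
[ 0.53556232 -0.08320306  0.18509416] [-3.14093470e+00 -2.10419311e-04  1.57122365e+00] [-0.23437074  0.41358572 -0.53951183] 0.0210972542635525
hole [210.75772336 259.87917077]
tip [208.60459874 246.24426623]
```

View pics/v4.png

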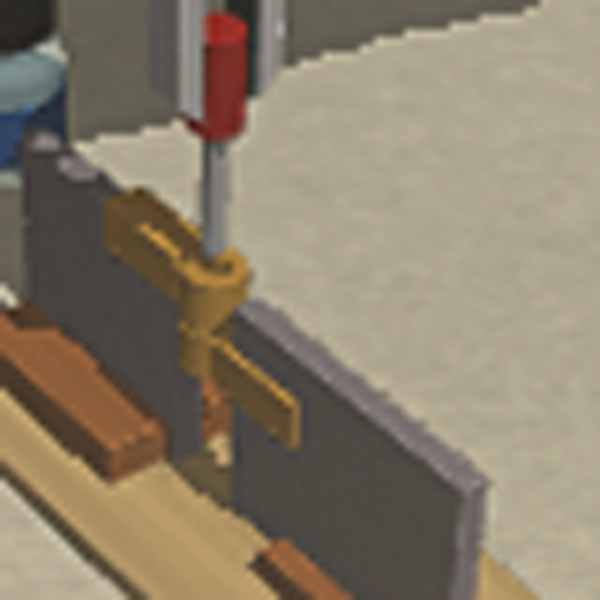

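The pin's tip at (212,255) is just above the ring (centre about (216,262)), slightly left. That agrees with the TCP being 1 mm short in y, so I correct this and descend gently.

arm_command --pt "0 0.1 -0.03 0 0 0 0" --pt "0 0 0 0 0 0 0" --pt "0 0 0 0.2 0 0 0" --pt "0 0 0 0.2 0 0 0" --pt "0 0 0 0.2 0 0 0" --pt "0 0 0 0.1 0 0 0" --pt "0 0 0 0.1 0 0 0"

```text
time: 14.1
tool_pos: [0.5354, -0.0819, 0.1772]
ee_rot: [-3.141, -0.0, 1.572]
wrist_force: [-0.1, -0.7, -0.5]
width: 0.021
```

arm_command --pt "0 0 0 0.1 0 0 0" --pt "0 0 0 0.1 0 0 0" --pt "0 0 0 0.1 0 0 0"

```text
time: 14.4
tool_pos: [0.5354, -0.0819, 0.1744]
ee_rot: [3.142, -0.0, 1.572]
wrist_force: [0.7, -1.0, -0.9]
width: 0.0213
```

The nose is in the hole, 5 mm deep with no force. I continue.

arm_command --pt "0 0 0 0.2 0 0 0" --pt "0 0 0 0.2 0 0 0" --pt "0 0 0 0.2 0 0 0" --pt "0 0 0 0.2 0 0 0"

```text
time: 14.8
tool_pos: [0.5352, -0.0819, 0.1664]
ee_rot: [-3.141, -0.0, 1.572]
wrist_force: [-2.4, 0.9, 0.5]
width: 0.0214
```

arm_command --pt "0 0 0 0.2 0 0 0" --pt "0 0 0 0.2 0 0 0" --pt "0 0 0 0.2 0 0 0"

```text
time: 15.1
tool_pos: [0.5348, -0.0818, 0.1601]
ee_rot: [-3.14, -0.0, 1.572]
wrist_force: [-2.5, 0.9, 0.2]
width: 0.0214
```

arm_command --pt "0 0 -0.05 0 0 0 0" --pt "0 0 0 0.1 0 0 0" --pt "0 0 0 0.1 0 0 0" --pt "0 0 0 0.1 0 0 0" --pt "0 0 0 0.1 0 0 0" --pt "0 0 0 0.1 0 0 0"

```text
time: 15.7
tool_pos: [0.5348, -0.0819, 0.1554]
ee_rot: [-3.141, -0.0, 1.572]
wrist_force: [-3.2, -0.3, 0.5]
width: 0.0214
```

arm_command --pt "0 0 0 0.1 0 0 0" --pt "0 0 0 0.1 0 0 0" --pt "0 0 0 0.1 0 0 0" --pt "0 0 0 0.1 0 0 0"

```text
time: 16.1
tool_pos: [0.5348, -0.0819, 0.1513]
ee_rot: [-3.141, -0.0, 1.572]
wrist_force: [-3.6, 0.3, 0.3]
width: 0.0211
```

arm_command --pt "0 0 0 0.2 0 0 0" --pt "0 0 0 0.2 0 0 0" --pt "0 0 0 0.2 0 0 0" --pt "0 0 0 0.2 0 0 0"

```text
time: 16.5
tool_pos: [0.5349, -0.0819, 0.1432]
ee_rot: [-3.141, -0.0, 1.572]
wrist_force: [-2.2, 0.4, 0.2]
width: 0.021
```

arm_command --pt "0 0 0 0.2 0 0 0" --pt "0 0 0 0.2 0 0 0" --pt "0 0 0 0.2 0 0 0" --pt "0 0 0 0.2 0 0 0"

```text
time: 16.9
tool_pos: [0.5349, -0.0819, 0.1353]
ee_rot: [-3.142, -0.0, 1.572]
wrist_force: [-3.2, 1.3, 0.1]
width: 0.0209
```

Force is lower than the ball friction should give, so I take a look.

Run:
```python
from bench import eyes
import cv2,numpy as np
s=eyes.snapshot("scene");w=eyes.snapshot("wrist")
cv2.imwrite("pics/v5.png",np.hstack([cv2.resize(s[120:200,225:278],(397,600),interpolation=cv2.INTER_CUBIC),cv2.resize(w[210:330,220:300],(400,600),interpolation=cv2.INTER_CUBIC)]))
```

```text
(no output)
```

View pics/v5.png

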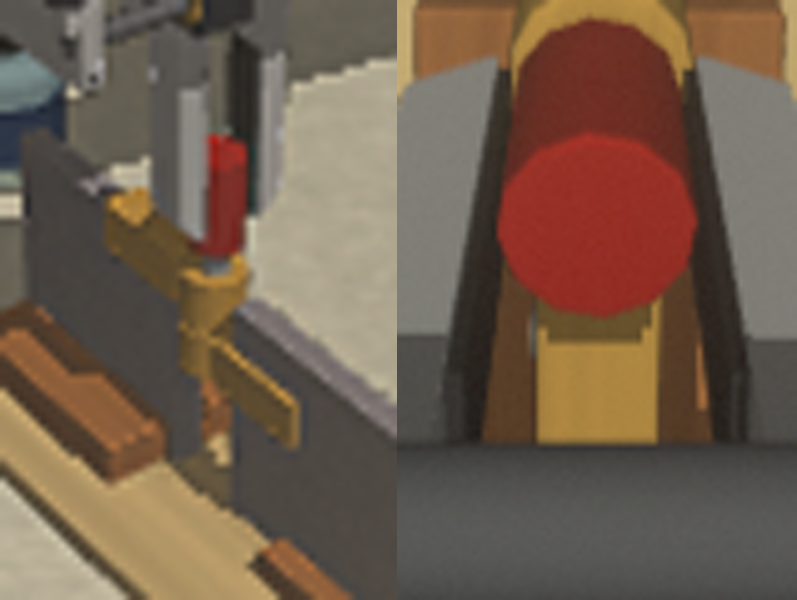

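The head moved down with the fingers (no slip). Its underside at about (222,250) is some 8–10 mm above the knuckle's top at (216,265), and the shank is in the hole. I go on in small steps.

arm_command --pt "0 0 0 0.1 0 0 0" --pt "0 0 0 0.1 0 0 0" --pt "0 0 0 0.1 0 0 0" --pt "0 0 0 0.1 0 0 0"

```text
time: 17.4
tool_pos: [0.5349, -0.0819, 0.1315]
ee_rot: [3.141, -0.0, 1.572]
wrist_force: [-4.4, -0.6, 0.7]
width: 0.0211
```

arm_command --pt "0 0 0 0.1 0 0 0" --pt "0 0 0 0.1 0 0 0" --pt "0 0 0 0.1 0 0 0"

```text
time: 17.7
tool_pos: [0.5349, -0.0819, 0.1284]
ee_rot: [3.142, -0.0, 1.572]
wrist_force: [-3.1, -0.1, 0.7]
width: 0.0211
```

arm_command --pt "0 0 0 0.1 0 0 0" --pt "0 0 0 0.1 0 0 0"

```text
time: 17.9
tool_pos: [0.5349, -0.0819, 0.1264]
ee_rot: [3.141, -0.0, 1.572]
wrist_force: [-3.1, -0.1, 0.2]
width: 0.021
```

arm_command --pt "0 0 0 0.1 0 0 0" --pt "0 0 0 0.1 0 0 0"

```text
time: 18.1
tool_pos: [0.5349, -0.0819, 0.1253]
ee_rot: [3.141, 0.0, 1.572]
wrist_force: [-5.7, 1.3, 7.5]
width: 0.0212
```

arm_command --pt "0 0 0 0.1 0 0 0" --pt "0 0 0 0.1 0 0 0"

```text
time: 18.3
tool_pos: [0.535, -0.0819, 0.1253]
ee_rot: [3.14, 0.0, 1.572]
wrist_force: [-8.9, 0.5, 13.9]
width: 0.0213
```

arm_command --pt "0 0 -0.05 0.05 0 0 0" --pt "0 0 0 0 0 0 0"

```text
time: 18.5
tool_pos: [0.5349, -0.0819, 0.1253]
ee_rot: [3.139, 0.001, 1.572]
wrist_force: [-7.6, 1.3, 11.7]
width: 0.0211
```

Run:
```python
from bench import eyes,sensors
import cv2,numpy as np
o=sensors.get_obs();print(o["tool_pos"],o["wrist_force"],o["width"])
s=eyes.snapshot("scene");w=eyes.snapshot("wrist")
cv2.imwrite("pics/v6.png",np.hstack([cv2.resize(s[120:200,225:278],(397,600),interpolation=cv2.INTER_CUBIC),cv2.resize(w[180:330,210:310],(400,600),interpolation=cv2.INTER_CUBIC)]))
```

```text
[ 0.53493745 -0.08193179  0.12531185] [-7.57327672  1.2513412  11.66236813] 0.021149591149914267
```

View pics/v6.png

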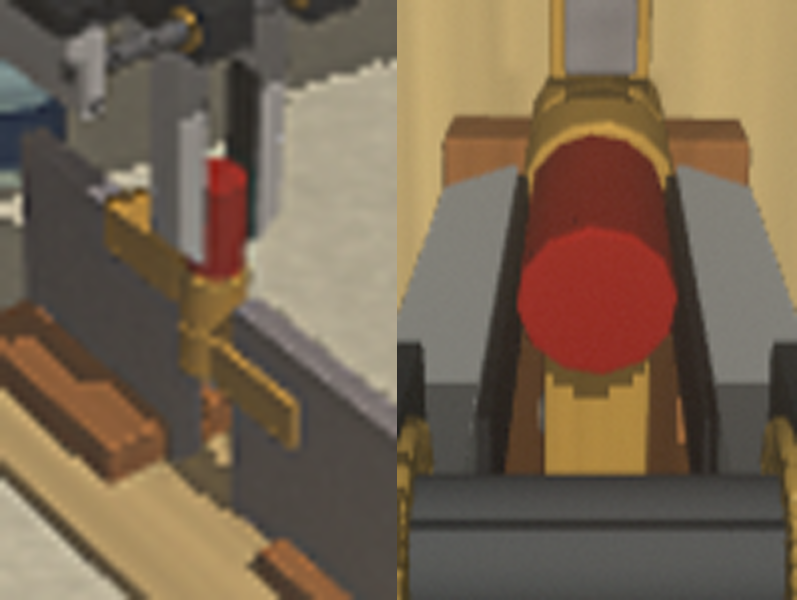

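The head's underside sits on the ring with no shank visible, and it stopped at z = 0.1253, which matches home (0.1255). One firmer press will confirm it is past the ball's 12 N.

arm_command --pt "0 0 0 0.1 0 0 0" --pt "0 0 0 0.1 0 0 0"

```text
time: 18.8
tool_pos: [0.535, -0.082, 0.1253]
ee_rot: [3.138, 0.001, 1.572]
wrist_force: [-10.5, 2.7, 21.6]
width: 0.0214
```

arm_command --pt "0 0 0 -0.2 0 0 0" --pt "0 0 0 -0.15 0 0 0" --pt "0 0 0 0 0 0 0"

```text
time: 19.1
tool_pos: [0.5349, -0.0819, 0.1253]
ee_rot: [3.139, 0.0, 1.572]
wrist_force: [-5.3, 1.0, 8.6]
width: 0.0211
```

arm_command --pt "0.6 0 0 0 0 0 0" --pt "0.6 0 0 0 0 0 0" --pt "0.6 0 0 0 0 0 0" --pt "0.6 0 0 0 0 0 0" --pt "0.6 0 0 -1 0 0 0" --pt "0.6 0 0 -2 0 0 0" --pt "0.6 0 0 -3 0 0 0" --pt "0.6 0 0 -3 0 0 0" --pt "0.6 0 0 -3 0 0 0" --pt "0.6 -3 0 0 0 0 0" --pt "0.6 -3 0 0 0 0 0" --pt "0.6 0 0 0 0 0 0" --pt "0.6 0 0 0 0 0 0"

```text
time: 20.4
tool_pos: [0.5346, -0.1421, 0.2438]
ee_rot: [3.141, -0.001, 1.571]
wrist_force: [0.5, -0.9, -0.3]
width: 0.0566
```

Run:
```python
from bench import eyes,sensors
import cv2,numpy as np
o=sensors.get_obs();print(o["time"],o["tool_pos"],o["wrist_force"],o["width"])
s=eyes.snapshot("scene");w=eyes.snapshot("wrist")
cv2.imwrite("pics/v7.png",np.hstack([cv2.resize(s[120:200,225:278],(397,600),interpolation=cv2.INTER_CUBIC),cv2.resize(w[70:220,210:310],(400,600),interpolation=cv2.INTER_CUBIC)]))
```

```text
20.4 [ 0.53455905 -0.14208963  0.2437872 ] [ 0.47708004 -0.88735302 -0.29310546] 0.05661236055657174
```

View pics/v7.png

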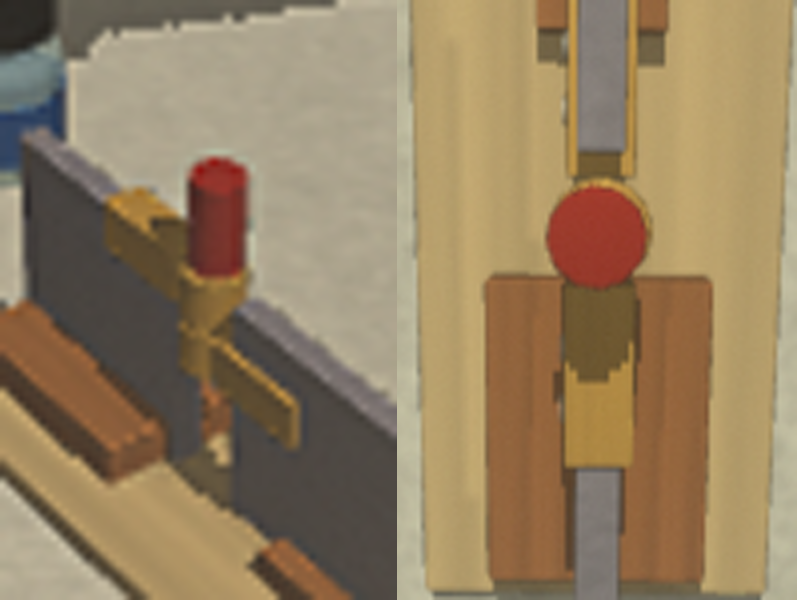

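The pin stands upright with its head resting on the upper knuckle ((218,275) left, (597,237) right), and the gripper is clear. I hand the job in.

```bash
python3 -c "
from bench import job;print(job.close_job())"
```

```text
the job is handed in; nothing more can be done
None
```

The screen is joined: the loose half is home against the fixed half, and the red-headed pin is seated through both knuckles. I handed the job in at about 20 s of robot time, with the gripper open and clear.

- **Loose half:** I pushed it about 38 mm with closed fingers until it stopped dead. The force rose from about 3 N of friction to 13 N, and the knuckles looked in line from above.
- **Pin:** I took it from its block and lowered it through both knuckles. It stopped at TCP height 0.1253 m, against 0.1255 m expected for a fully seated head. It did not move when pressed to 21.6 N down (about 24 N with the sideways force), which is under the 30 N limit.
- **Last pictures:** The pin stands upright with its head on the upper knuckle and no shank showing.

**What disagreed:** I never felt the 5–12 N rub of the sprung ball. The force readings between steps stayed below about 1 N vertically, with 2–4 N sideways, until the head seated. Both the height and the pictures say the pin is fully home.

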